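Clamp the brass blank with the press's loose crank

ROBOT

A 6-joint arm with a two-finger parallel gripper is mounted at the origin on the work surface. World frame = base frame: x ahead of the robot, y to its left, z up, the work surface at z = 0. Lengths are in m, angles in rad, forces in N, time in s.
With the tool pointing down it reaches from about 0.35 to 0.725 m from the base axis. Payload 4.3 kg.
Tool frame: the origin (TCP) lies at the very end of the fingers, on their centre line; the grasp point (between the pads) lies 19 mm behind it; z points along the fingers, y is the direction in which the jaws open and shut (so a half turn about z gives the same grasp; the last joint's range is limited). The gripper opens to 85 mm and grips with 20 to 120 N. Pads are 22 mm wide; open, the fingers measure 114 mm over their backs; the gripper's body (76 mm by 85 mm) begins 54 mm behind the grasp point. The pads swing forward as they close: fully open they stand 13 mm farther back than shut.
Start: joints at [1.145, 0.377, 0.081, 1.274, 0, 1.46], TCP at [0.179, 0.547, 0.231] pointing down, gripper open.
Joint ranges: [-2.72, 2.72], [-0.84, 1.66], [-1.02, 1.22], [-1.77, 2.12], [-1.37, 1.28], [-3.14, 3.14]. Speed limits (rad/s): [2.57, 2.57, 3.14, 3.14, 3.14, 3.14].

INTERFACE

Orientations are given as a 3x3 rotation matrix whose columns are the frame's x, y, z axes.
In Python, from rig import robot gives the robot as it stands.
- The arm moves only by the tool carry_out, never from a script. Its arguments are lists of equal length, an entry for each row: "delta_pos": the shift along the tool's x, y, z in units of 0.1 m (1.0 is 0.1 m), a list of three; "rotation": the turn, a rotation vector about the tool's x, y, z in units of 180 degrees (1.0 is 180 degrees), a list of three. A call has 1 to 10 rows; each row is the pose to reach, as a shift and turn from the pose commanded when the call began, along the tool's axes at that moment, turning the shorter way round; what a row does not reach only later rows make up. A row lasts 1/10 s, in which the tool goes at most 50 mm and 8.59 degrees, less where a joint would pass 70% of its speed; a pose out of reach is approached as far as the arm can. A call with a number of a shift or a turn outside -1 to 1 is refused whole. A call with a gripper value outside its range is refused whole. "fingers" is the opening in per cent of the stroke, from 0 (shut) to 100 (fully open), set as the call begins (left out, the last holds). The fingers move at their own pace and stop on an object; "squeeze" is the grip in N (left out, the last holds). Time passes only in rows, so rows that repeat a pose let the fingers close. It gives the time, the measured TCP pose, the force and the opening at its end, in the units of the state.
- robot.observe(): the state, without advancing time (a new reading comes with each control period).
- robot.read_camera(name): name is "scene" or "top" or "wrist"; returns a dict with "image" (480x640x3 uint8, blue, green, red), "fx", "fy", "cx", "cy" (pixels), "rvec" (rotation vector, rad) and "tvec" (3), from world to camera coordinates, as OpenCV has them; the wrist camera has in their place "tool_from_camera" (4x4, takes a point from camera to tool coordinates, whose origin is the TCP and whose axes are the flange's). Camera axes: x right, y down, z forward; pixel columns grow to the right and rows downward; lengths in m; the calibration is good to about 2 mm. A picture is of the moment at which its call begins: read the wrist's pose just before it. There is no depth.
- robot.finish_job(): hands the job in, once; it reports no verdict.
The state is a dict: "clock": time; "qpos": joint angles; "joint_vel": joint speeds; "joint_efforts": joint torques, N m; "ee_pos": TCP position; "tool_rot": TCP orientation; "wrist_force": force on the tool from outside, world axes, zero at the start; "moment": the same for the moment, N m; "finger_gap": finger opening in m.
Only numpy, scipy, OpenCV 4.12 (cv2) and the standard library are available. Lean on these libraries where they do the work, as an engineer would, in place of code of your own. Each camera call takes 0.05 s, during which the arm holds its last target. There are 200 camera calls.

TASK

Fit the loose crank fully down onto the square shaft on top of the small bench press (feel for the square, do not force it) and turn it clockwise, seen from above, until the pressure plate touches the brass blank, and then about a quarter turn further, so that the blank is firmly clamped but not crushed. Then lift the crank off and lay it back flat on the black rubber mat, setting it down, not dropping it, and leave the other tools where they are.

Things in the scene. Friction and masses are not known exactly. Their poses are not given: they have to be found in the camera images.
- press: small bench screw press, fixed on the table: grey base 130 x 170 x 20 mm (x, y, z), round pillars at y = +-65 mm, grey bridge 55 (x) by 170 mm (y), top 137 mm above the table. Origin: centre of its underside, z up. A vertical steel spindle comes out of the bridge: 0.35 N m of friction (4.5 N at the crank's grip), clockwise from above lowers the pressure plate 24 mm a turn; it stays where left.
- shaft_seat (a point): on the spindle's axis, on top of its round shoulder (32 mm across, 143 mm above the table), where the fitted crank's underside rests. Above it stands a square shaft 12 x 12 mm, 18 mm tall, then a centring cone nose 7 mm tall (12 mm across at its foot, 4 at its top). Axes: the press's, NOT the square's.
- shaft_tip (a point): top of the cone nose, 25 mm above shaft_seat. The square's angle is not given and differs each time; see it or feel for it. A crank out of line rests 18 mm above the shoulder, on top of the square; turned slowly under a light push (3 to 10 N) it drops into line somewhere within 90 degrees. It enters within about 6 degrees of line.
- pressure_plate: steel plate 80 x 100 x 14 mm hanging under the bridge; origin 60 mm below its underside (a reference point only, on the spindle's axis).
- plate_underside (a point): centre of the pressure plate's underside. It touches the blank when 34 mm above the table, starts 6 to 14 mm above that, and once down stays there while the screw tightens its inner spring: 12 N per mm of screw travel, 72 N at a quarter turn past contact, when the crank's grip needs about 8 N.
- blank: brass blank lying on the press's base under the pressure plate, 60 x 70 x 14 mm, origin at the centre of its underside, 20 mm above the table. Not to be handled.
- crank: the loose crank, plain steel, 0.25 to 0.37 kg; origin and axes as crank_foot. A flat bar 20 mm wide, 10 mm thick, flush with the underside, runs from the hub to 94 mm along x. Its centre of mass lies about 30 mm from the hub's axis along x: held by the hub with fingers on the two faces square to y it may tilt a few degrees in the grip, on the faces square to x it stays level.
- crank_hub (a point): centre line of the crank's hub, a square block 24 x 24 mm, 42 mm tall; this point is 26 mm above the crank's underside. z along the hub's axis, up; x along the bar towards the grip; the hub's faces are square to x and y. Grip it above the bar, 12 to 42 mm above the underside.
- crank_foot (a point): centre of the socket's mouth in the hub's underside, 26 mm below crank_hub, same axes. Square blind socket 13.6 x 13.6 mm, 26 mm deep, sides parallel to the hub's.
- crank_grip_mid (a point): middle of the crank's upright round wooden grip, 18 mm thick, turning freely on its pin, 80 mm from the hub's axis along x, spanning 12 to 60 mm above the underside; this point is 36 mm above the underside. Same axes.
- mat: black rubber mat 220 (x) by 260 mm (y), 3 mm thick, fixed flat on the table; the crank starts lying on its middle, bar roughly along +y. Origin: centre of its underside. A wrench and a screwdriver lie on it along y, at x = +88 and -88 mm.
- wrench: steel wrench, 160 mm long, lying on the mat; leave alone.
- screwdriver: screwdriver, 170 mm long, lying on the mat; leave alone.
- oil: white oil bottle, 44 mm across, 110 mm tall, standing near the robot; leave alone.
- spray: spray bottle, 72 mm across, 185 mm tall, at the back; leave alone.
- hammer: hammer, 260 mm long, lying on the left; leave alone.
Not all that is in view belongs to the job. Several things have the shape of the crank; the one meant has the colours described above. There is more than one size of the press; the one meant has the size given above.

How it is judged:
On the way, in this order (a step that is already met when the one before it is completed fails the run):
1. the crank sits fully down on the shaft, before the blank is clamped (distance between crank_foot and shaft_seat below 0.004 m and angle between crank_foot's own z axis and vertical below 0.08 rad and contact force between pressure_plate and blank below 5 N), for 0.2 s.
2. with the crank on the shaft, the plate is screwed down on the blank: 30 to 130 N (horizontal distance between crank_foot and shaft_seat below 0.004 m and z of crank_foot in the frame of shaft_seat below 0.012 m and contact force between pressure_plate and blank between 30 and 130 N), for 0.3 s.
3. the crank is lifted off the shaft (z of crank_foot in the frame of shaft_seat above 0.027 m), for 0.05 s.
At the end, for the whole second after the job is handed in: the pressure plate presses on the blank with 30 to 130 N, and the crank lies still, flat (within 0.06 rad) on the mat, with both its hub's axis and its grip's axis over the mat (contact force between pressure_plate and blank between 30 and 130 N and z of crank_foot in the frame of mat below 0.007 m and angle between crank_foot's own z axis and vertical below 0.06 rad and x of crank_foot in the frame of mat between -0.11 and 0.11 m and y of crank_foot in the frame of mat between -0.13 and 0.13 m and x of crank_grip_mid in the frame of mat between -0.11 and 0.11 m and y of crank_grip_mid in the frame of mat between -0.13 and 0.13 m and linear speed of crank below 0.02 m/s); the robot touches nothing.
It fails at once if the blank is crushed: plate on blank over 150 N (contact force between pressure_plate and blank above 150 N).
It fails at once if the crank is rammed on the shaft: while it is not yet (or no longer) at least 8 mm down on the square, all contact forces between crank and press add up to over 90 N (contact force between crank and press above 90 N and z of crank_foot in the frame of shaft_seat above 0.01 m).
It fails at once if the crank is dropped (falls faster than 0.6 m/s when not held) (linear speed of crank above 0.6 m/s and contact force between the fingers and crank below 0.2 N).
It fails at once if another tool is pushed away by more than 30 mm (distance of any of wrench, screwdriver, oil, spray, hammer from where it was at the start of the episode above 0.03 m).
It also fails if it takes over 72 s, if anything falls off the work surface, if the arm or the gripper's body presses on something with over 40 N, if the wrist force passes 120 N, or if a joint passes its speed limit or range.

## Working session

There is one attempt and no reset: what is moved stays moved. The work goes in short steps, Python scripts to look and compute and a tool call to move; the robot and the scene stay as the last step left them, time stands still between calls to the robot, and variables do not carry over. Pictures are saved under pics/ and viewed, on a budget of 10 in all, crops included, one or two more only if the job needs it, and the job is handed in when it is done.

Besides the shell and the picture viewer there is one more tool, called in YAML: its name, and indented under it one key for each argument. carry_out: Moves the arm, as the interface text tells. Shifts and turns lie within -1 to 1; 1 stands for 0.1 m of shift or 180 degrees of turn. Its arguments: {"type":"object","properties":{"delta_pos":{"type":"array"},"rotation":{"type":"array"},"fingers":{"type":"number"},"squeeze":{"type":"number"}},"required":["delta_pos","rotation"]}

```bash
mkdir -p pics; ls; python3 - <<'E'
from rig import robot
import cv2,numpy as np
for n in("scene","top"):
    c=robot.read_camera(n); cv2.imwrite(f"pics/{n}0.png",c["image"]); np.save(f"pics/{n}0.npy",{k:c[k] for k in c if k!="image"},allow_pickle=True)
    R=cv2.Rodrigues(np.array(c["rvec"]))[0]; print(n,c["fx"],-R.T@np.array(c["tvec"]).ravel(),R.round(2).tolist())
c=robot.read_camera("wrist");print(c["fx"],c["cx"],c["cy"],c["tool_from_camera"])
cv2.imwrite("pics/wrist0.png",c["image"])
s=robot.observe();print(s)
E
```

```text
pics
scene 438.624516882926 [ 1.01992205 -0.12088213  0.89995646] [[0.28, 0.96, -0.01], [0.8, -0.24, -0.55], [-0.53, 0.15, -0.83]]
top 443.07371853396285 [ 0.31828886 -0.01693382  1.08834474] [[0.02, -1.0, -0.02], [-0.98, -0.01, -0.18], [0.18, 0.02, -0.98]]
341.4755714884145 317.14781037672896 242.26037041172998 [[-2.85770878e-05 -9.60523335e-01 -2.78199428e-01  7.07156197e-02]
 [ 9.99999339e-01  2.92276575e-04 -1.11184822e-03 -2.83774680e-04]
 [ 1.14926734e-03 -2.78199276e-01  9.60522692e-01 -1.42947844e-01]
 [ 0.00000000e+00  0.00000000e+00  0.00000000e+00  1.00000000e+00]]
{'clock': 0.15, 'qpos': array([ 1.14466197e+00,  3.77897235e-01,  7.99299794e-02,  1.27437609e+00,
       -9.50720017e-06,  1.46049995e+00]), 'joint_vel': array([ 0.00104072, -0.00213514,  0.0053865 ,  0.00219352, -0.00103525,
        0.00063548]), 'joint_efforts': array([ 7.31084929e-04, -4.64034319e+01,  2.70170635e+01,  1.39382746e-02,
       -1.40048505e-04,  1.33577484e-05]), 'ee_pos': array([0.17839265, 0.54610853, 0.23057328]), 'tool_rot': array([[-9.50536379e-01,  3.10612612e-01, -6.30810869e-04],
       [ 3.10613211e-01,  9.50535343e-01, -1.41260273e-03],
       [ 1.60835804e-04, -1.53866847e-03, -9.99998803e-01]]), 'wrist_force': array([ 0.41626228, -0.72046749,  0.86777401]), 'moment': array([ 0.00743951, -0.03985772, -0.0156908 ]), 'finger_gap': 0.08535970165178197}
```

View pics/top0.png

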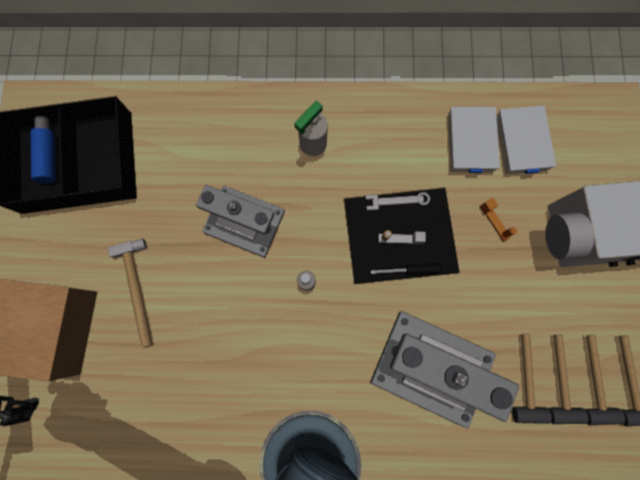

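View pics/scene0.png

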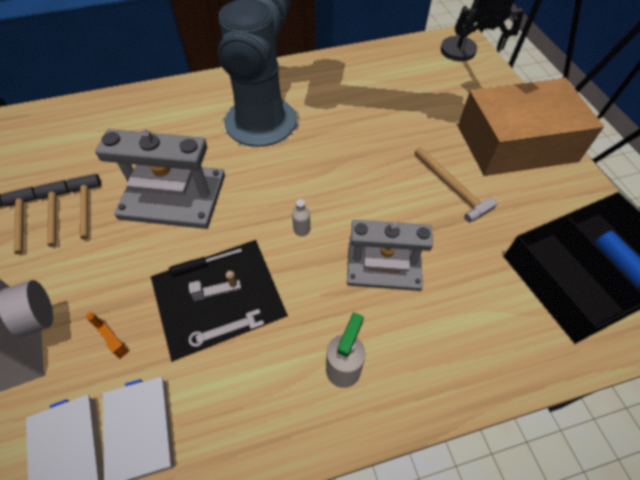

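Two cranks are in the top view: steel with a wooden grip on the mat (hub 420,238; grip 387,235), and orange at (497,220). The steel one fits. There are also two presses: small at (240,215) and large at (445,370). I'll check their sizes and enlarge both candidates.

```bash
cat > h.py <<'E'
import numpy as np,cv2
from rig import robot
def ray(c,uv,z,T=None):
    """pixel -> world at height z; T=world_from_camera for the wrist"""
    d=np.array([(uv[0]-c["cx"])/c["fx"],(uv[1]-c["cy"])/c["fy"],1])
    if T is None:
        R=cv2.Rodrigues(np.array(c["rvec"]))[0];o=-R.T@np.array(c["tvec"]).ravel();d=R.T@d
    else: o=T[:3,3];d=T[:3,:3]@d
    return o+d*(z-o[2])/d[2]
def proj(c,P,T=None):
    if T is None:
        R=cv2.Rodrigues(np.array(c["rvec"]))[0];p=R@np.array(P)+np.array(c["tvec"]).ravel()
    else: p=T[:3,:3].T@(np.array(P)-T[:3,3])
    return [round(float(c["fx"]*p[0]/p[2]+c["cx"]),1),round(float(c["fy"]*p[1]/p[2]+c["cy"]),1)]
def wcam():
    s=robot.observe();c=robot.read_camera("wrist")
    T=np.eye(4);T[:3,:3]=s["tool_rot"];T[:3,3]=s["ee_pos"]
    return s,c,T@np.array(c["tool_from_camera"])
def st():
    s=robot.observe();R=s["tool_rot"]
    print(round(s["clock"],2),"pos",s["ee_pos"].round(4),"yaw(x)",np.degrees(np.arctan2(R[1,0],R[0,0])).round(2),"tilt",R[:2,2].round(4),"F",s["wrist_force"].round(1),"M",s["moment"].round(2),"gap",round(s["finger_gap"],4),"q",s["qpos"].round(2))
E
python3 - <<'E'
from h import *
c=np.load("pics/top0.npy",allow_pickle=True).item();s=np.load("pics/scene0.npy",allow_pickle=True).item()
im=cv2.imread("pics/top0.png")
a=cv2.resize(im[175:295,335:535],None,fx=4,fy=4,interpolation=3)[:, :800]
b=cv2.resize(im[170:270,185:295],None,fx=4,fy=4,interpolation=3)
cv2.imwrite("pics/crop1.png",np.hstack([cv2.resize(a,(480,288)),cv2.resize(b,(316,288))]))
print("mat corners",[ray(c,p,.003)[:2].round(3) for p in((345,198),(446,188),(458,272),(354,282))])
print("hub",ray(c,(420,238),.045)[:2],"grip",ray(c,(387,234),.063)[:2])
print("hub sc",ray(s,(196,287),.045)[:2],"grip sc",ray(s,(231,272),.063)[:2])
print("press bridge small ends",[ray(c,p,.137)[:2].round(3) for p in((199,196),(273,218))],"spindle",ray(c,(233,207),.168)[:2],ray(s,(392,226),.168)[:2])
print("big ends",[ray(c,p,.137)[:2].round(3) for p in((400,357),(515,400))])
E
```

```text
mat corners [array([ 0.63 , -0.081]), array([ 0.659, -0.336]), array([ 0.446, -0.356]), array([ 0.418, -0.103])]
hub [ 0.52096697 -0.25697568] grip [ 0.52611322 -0.17592087]
hub sc [ 0.5272262  -0.25366769] grip sc [ 0.52258372 -0.17275417]
press bridge small ends [array([0.593, 0.253]), array([0.544, 0.086])] spindle [0.56013665 0.16949759] [0.57184431 0.16690311]
big ends [array([ 0.251, -0.187]), array([ 0.171, -0.418])]
```

View pics/crop1.png

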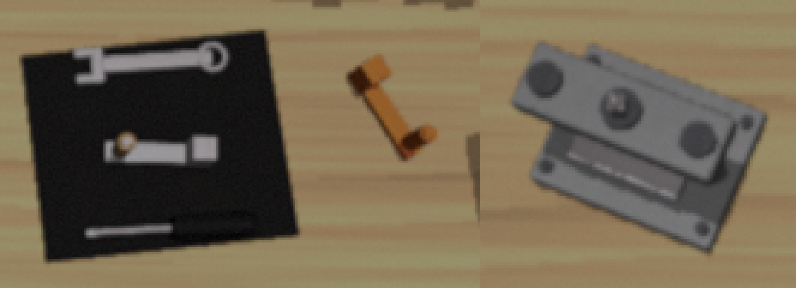

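The steel crank on the mat is the right one, and the small press's bridge measures 0.174 m (the large one about 0.24 m), matching the given 0.170. Next I'll move over the small press to see the square.

carry_out:
  delta_pos:
    - [-0.48,-0.24,-0.02]
    - [-0.97,-0.48,-0.04]
    - [-0.97,-0.48,-0.04]
  rotation:
    - [0,0,0]
    - [0,0,0]
    - [0,0,0]

```text
clock: 0.45
ee_pos: [0.2585, 0.4679, 0.2353]
tool_rot: [[-0.949, 0.315, 0.001], [0.315, 0.949, -0.002], [-0.001, -0.001, -1.0]]
wrist_force: [-0.5, -0.1, -0.6]
finger_gap: 0.0852
```

carry_out:
  delta_pos:
    - [-0.48,-0.24,-0.02]
    - [-0.97,-0.48,-0.04]
    - [-0.97,-0.48,-0.04]
  rotation:
    - [0,0,0]
    - [0,0,0]
    - [0,0,0]

```text
clock: 0.75
ee_pos: [0.3359, 0.3924, 0.2393]
tool_rot: [[-0.949, 0.316, 0.001], [0.316, 0.949, -0.001], [-0.001, -0.001, -1.0]]
wrist_force: [0.1, 1.4, -0.1]
finger_gap: 0.0852
```

carry_out:
  delta_pos:
    - [-0.48,-0.24,-0.02]
    - [-0.97,-0.48,-0.04]
    - [-0.97,-0.48,-0.04]
  rotation:
    - [0,0,0]
    - [0,0,0]
    - [0,0,0]

```text
clock: 1.05
ee_pos: [0.4133, 0.317, 0.2433]
tool_rot: [[-0.949, 0.315, 0.001], [0.315, 0.949, -0.001], [-0.001, -0.0, -1.0]]
wrist_force: [-0.6, 0.7, -0.1]
finger_gap: 0.0855
```

carry_out:
  delta_pos:
    - [-0.48,-0.24,-0.02]
    - [-0.97,-0.48,-0.04]
    - [-0.97,-0.48,-0.04]
  rotation:
    - [0,0,0]
    - [0,0,0]
    - [0,0,0]

```text
clock: 1.35
ee_pos: [0.4905, 0.2415, 0.247]
tool_rot: [[-0.949, 0.315, 0.001], [0.315, 0.949, -0.0], [-0.001, -0.0, -1.0]]
wrist_force: [0.2, 1.3, 0.5]
finger_gap: 0.0855
```

carry_out:
  delta_pos:
    - [-0.48,-0.24,-0.02]
    - [-0.97,-0.48,-0.04]
    - [-0.97,-0.48,-0.04]
    - [-0.97,-0.48,-0.04]
  rotation:
    - [0,0,0]
    - [0,0,0]
    - [0,0,0]
    - [0,0,0]

```text
clock: 1.75
ee_pos: [0.5654, 0.168, 0.2506]
tool_rot: [[-0.95, 0.312, -0.001], [0.312, 0.95, 0.001], [0.001, 0.0, -1.0]]
wrist_force: [-0.4, -0.2, -0.2]
finger_gap: 0.0854
```

```bash
python3 - <<'E'
from h import *
s,c,T=wcam(); st()
cv2.imwrite("pics/w1.png",c["image"]);np.save("pics/w1.npy",{"c":{k:c[k] for k in("fx","fy","cx","cy")},"T":T},allow_pickle=True)
u,v=map(int,proj(c,(.566,.168,.161),T));print(u,v)
cr=c["image"][max(0,v-75):v+75,max(0,u-100):u+100];print("crop origin",max(0,u-100),max(0,v-75))
cv2.imwrite("pics/w1c.png",cv2.resize(cr,None,fx=4,fy=4,interpolation=cv2.INTER_CUBIC))
E
```

```text
1.8 pos [0.5644 0.1689 0.2508] yaw(x) 161.91 tilt [-0.0015  0.001 ] F [-0.5 -0.3  0.7] M [0.06 0.03 0.01] gap 0.0856 q [0.18 0.41 0.17 1.34 0.   0.5 ]
318 247
crop origin 218 172
```

View pics/w1c.png

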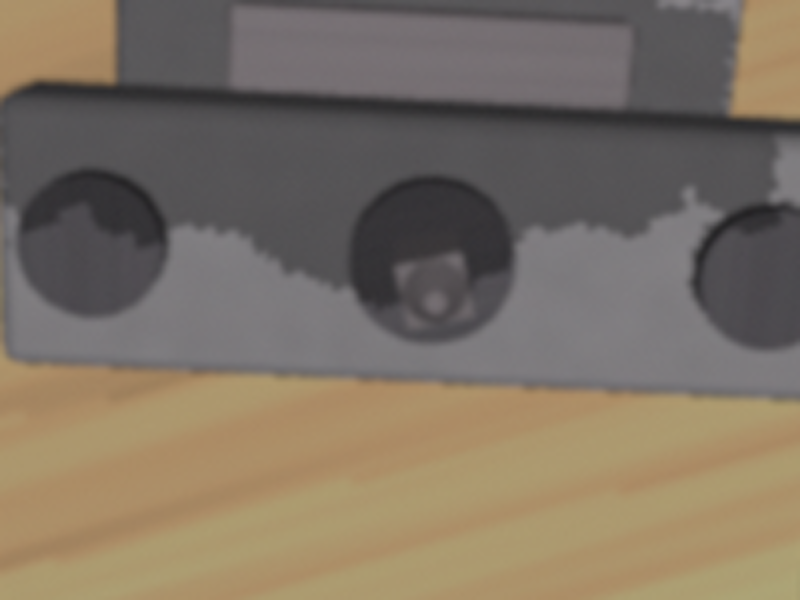

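The crop shows the shaft: cone tip at crop (434,300), square top corners about (395,265), (464,252), (476,318), (408,331), and shoulder disc centre (432,260).

```bash
python3 - <<'E'
from h import *
d=np.load("pics/w1.npy",allow_pickle=True).item();c,T=d["c"],d["T"]
f=lambda p:(218+p[0]/4-.375,172+p[1]/4-.375)
P=[ray(c,f(p),.161)[:2] if 0 else ray(c,f(p),.161,T)[:2] for p in((395,265),(464,252),(476,318),(408,331))]
print("sq",np.round(P,4),np.mean(P,0),[ (np.linalg.norm(P[i]-P[i-1]).round(4),(np.degrees(np.arctan2(*(P[i]-P[i-1])[::-1]))%90).round(1)) for i in range(4)])
print("tip",ray(c,f((434,300)),.168,T)[:2],"shoulder",ray(c,f((432,260)),.143,T)[:2], "w",np.linalg.norm(ray(c,f((350,260)),.143,T)-ray(c,f((515,260)),.143,T)))
a,b=ray(c,f((8,358)),.137,T),ray(c,f((780,395)),.137,T);print("press y dir",np.degrees(np.arctan2(*(a-b)[1::-1])))
E
```

```text
sq [[0.5587 0.1691]
 [0.5602 0.1814]
 [0.5725 0.1797]
 [0.5711 0.1674]] [0.56562437 0.17439993] [(np.float64(0.0125), np.float64(82.5)), (np.float64(0.0124), np.float64(82.9)), (np.float64(0.0124), np.float64(82.5)), (np.float64(0.0124), np.float64(83.2))]
tip [0.56491988 0.17411972] shoulder [0.56462111 0.17446032] w 0.03136532238392823
press y dir -111.08473309775492
```

Shaft axis is (0.565, 0.174) and the square sits at 82.8° mod 90. The measured sizes match the given ones: 12.4 mm square, 31.4 mm shoulder. Now to the crank.

carry_out:
  delta_pos:
    - [-0.1,-0.42,0]
    - [-0.19,-0.83,0]
    - [-0.19,-0.83,0]
  rotation:
    - [0,0,0]
    - [0,0,0]
    - [0,0,0]

```text
clock: 2.1
ee_pos: [0.5556, 0.0815, 0.2515]
tool_rot: [[-0.95, 0.313, -0.001], [0.313, 0.95, -0.001], [0.001, -0.001, -1.0]]
wrist_force: [-0.4, 0.7, 0.1]
finger_gap: 0.0855
```

carry_out:
  delta_pos:
    - [-0.1,-0.42,0]
    - [-0.19,-0.83,0]
    - [-0.19,-0.83,0]
  rotation:
    - [0,0,0]
    - [0,0,0]
    - [0,0,0]

```text
clock: 2.4
ee_pos: [0.5486, -0.0032, 0.2514]
tool_rot: [[-0.95, 0.313, -0.0], [0.313, 0.95, -0.001], [0.0, -0.001, -1.0]]
wrist_force: [0.2, 0.8, -0.2]
finger_gap: 0.0856
```

carry_out:
  delta_pos:
    - [-0.1,-0.42,0]
    - [-0.19,-0.83,0]
    - [-0.19,-0.83,0]
  rotation:
    - [0,0,0]
    - [0,0,0]
    - [0,0,0]

```text
clock: 2.7
ee_pos: [0.5415, -0.0878, 0.2513]
tool_rot: [[-0.95, 0.313, -0.0], [0.313, 0.95, -0.001], [-0.0, -0.001, -1.0]]
wrist_force: [-0.7, 0.7, -0.3]
finger_gap: 0.0854
```

carry_out:
  delta_pos:
    - [-0.1,-0.42,0]
    - [-0.19,-0.83,0]
    - [-0.19,-0.83,0]
  rotation:
    - [0,0,0]
    - [0,0,0]
    - [0,0,0]

```text
clock: 3.0
ee_pos: [0.5343, -0.1726, 0.2511]
tool_rot: [[-0.95, 0.313, 0.0], [0.313, 0.95, -0.001], [-0.0, -0.0, -1.0]]
wrist_force: [0.5, -0.0, -0.1]
finger_gap: 0.0855
```

carry_out:
  delta_pos:
    - [-0.1,-0.42,0.3]
    - [-0.19,-0.83,0.6]
    - [-0.19,-0.83,1.0]
    - [-0.19,-0.83,1.0]
  rotation:
    - [0,0,-0.04]
    - [0,0,-0.08]
    - [0,0,-0.1]
    - [0,0,-0.1]

```text
clock: 3.4
ee_pos: [0.5228, -0.2517, 0.1452]
tool_rot: [[-1.0, 0.001, -0.01], [0.001, 1.0, 0.008], [0.01, 0.008, -1.0]]
wrist_force: [0.2, -0.2, -0.1]
finger_gap: 0.0851
```

```bash
python3 - <<'E'
from h import *
s,c,T=wcam(); st()
np.save("pics/w2.npy",{"c":{k:c[k] for k in("fx","fy","cx","cy")},"T":T},allow_pickle=True)
u,v=map(int,proj(c,(.524,-.225,.045),T));u0,v0=max(0,u-130),max(0,v-98);print("crop origin",u0,v0)
cr=c["image"][v0:v0+196,u0:u0+260]
cv2.imwrite("pics/w2c.png",cv2.resize(cr,None,fx=3,fy=3,interpolation=cv2.INTER_CUBIC))
E
```

```text
3.45 pos [ 0.5245 -0.2522  0.1486] yaw(x) 179.93 tilt [-0.0062  0.0055] F [-0.9  0.7  0.7] M [-0.   -0.04 -0.04] gap 0.0851 q [-0.56  0.43 -0.05  1.09  0.   -0.56]
crop origin 222 147
```

View pics/w2c.png

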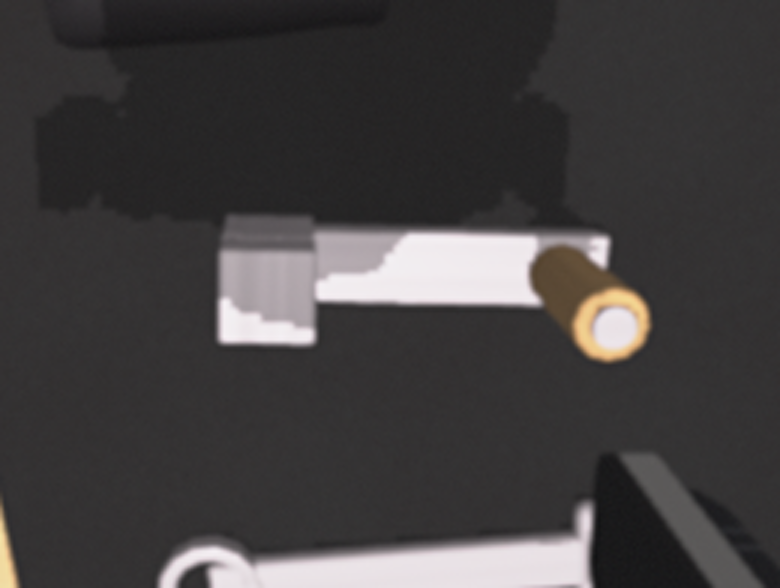

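The hub's top face corners are at crop (219,249), (316,249), (316,344), (219,343), and the bar's far edge runs (315,229) to (610,236). The wrench is clear.

```bash
python3 - <<'E'
from h import *
d=np.load("pics/w2.npy",allow_pickle=True).item();c,T=d["c"],d["T"]
f=lambda p:(222+p[0]/3-.33,147+p[1]/3-.33)
P=np.array([ray(c,f(p),.045,T)[:2] for p in((219,249),(316,249),(316,344),(219,343))])
print(P.round(4),P.mean(0),[np.linalg.norm(P[i]-P[i-1]).round(4) for i in range(4)])
for a,b in(((317,300),(538,305)),((315,229),(600,236))):
    A,B=ray(c,f(a),.013,T),ray(c,f(b),.013,T);print("bar",A[:2],B[:2],np.degrees(np.arctan2(*(B-A)[1::-1])))
print("grip top",ray(c,f((615,325)),.063,T)[:2]); st()
E
```

```text
[[ 0.5117 -0.2679]
 [ 0.5118 -0.2442]
 [ 0.5363 -0.244 ]
 [ 0.5359 -0.2684]] [ 0.52390978 -0.25611914] [np.float64(0.0242), np.float64(0.0237), np.float64(0.0245), np.float64(0.0243)]
bar [ 0.53411814 -0.24266275] [ 0.53577347 -0.18045514] 88.47573539407344
bar [ 0.51375662 -0.24335251] [ 0.51593587 -0.16458649] 88.41517570221765
grip top [ 0.52573977 -0.17540077]
3.45 pos [ 0.5245 -0.2522  0.1486] yaw(x) 179.93 tilt [-0.0062  0.0055] F [-0.9  0.7  0.7] M [-0.   -0.04 -0.04] gap 0.0851 q [-0.56  0.43 -0.05  1.09  0.   -0.56]
```

carry_out:
  delta_pos:
    - [0,-0.04,0.5]
    - [0,-0.04,0.6]
    - [0,-0.04,0.6]
    - [0,-0.04,0.6]
    - [0,-0.04,0.6]
  rotation:
    - [0,0,0.0075]
    - [0,0,0.0075]
    - [0,0,0.0075]
    - [0,0,0.0075]
    - [0,0,0.0075]

```text
clock: 3.95
ee_pos: [0.5284, -0.2605, 0.0941]
tool_rot: [[-1.0, 0.024, 0.004], [0.024, 1.0, -0.002], [-0.004, -0.002, -1.0]]
wrist_force: [0.4, -0.2, 0.2]
finger_gap: 0.0849
```

```bash
python3 -c "
from h import *
st()"
```

```text
3.95 pos [ 0.5284 -0.2605  0.0941] yaw(x) 178.6 tilt [ 0.0038 -0.0021] F [ 0.4 -0.2  0.2] M [0.03 0.01 0.03] gap 0.0849 q [-0.57  0.47 -0.13  0.96  0.   -0.54]
```

carry_out:
  delta_pos:
    - [0.046,0.043,0]
    - [0.046,0.043,0.25]
    - [0.046,0.043,0.5]
    - [0.046,0.043,0.5]
    - [0.046,0.043,0.5]
    - [0.046,0.043,0.5]
  rotation:
    - [0,0,0]
    - [0,0,0]
    - [0,0,0]
    - [0,0,0]
    - [0,0,0]
    - [0,0,0]

```text
clock: 4.55
ee_pos: [0.523, -0.2563, 0.043]
tool_rot: [[-1.0, 0.025, 0.002], [0.025, 1.0, -0.001], [-0.002, -0.001, -1.0]]
wrist_force: [0.3, -0.2, -0.5]
finger_gap: 0.0851
```

```bash
python3 -c "
from h import *
st()"
```

```text
4.55 pos [ 0.523  -0.2563  0.043 ] yaw(x) 178.55 tilt [ 0.0022 -0.0012] F [ 0.3 -0.2 -0.5] M [ 0.04  0.01 -0.01] gap 0.0851 q [-0.56  0.51 -0.22  0.84  0.   -0.54]
```

carry_out:
  delta_pos:
    - [-0.008,0,0.15]
    - [-0.008,0,0.27]
    - [-0.008,0,0.27]
    - [-0.008,0,0.27]
  rotation:
    - [0,0,0]
    - [0,0,0]
    - [0,0,0]
    - [0,0,0]

```text
clock: 4.95
ee_pos: [0.5227, -0.2556, 0.0145]
tool_rot: [[-1.0, 0.025, -0.0], [0.025, 1.0, 0.0], [0.0, 0.0, -1.0]]
wrist_force: [0.5, 0.8, 0.3]
finger_gap: 0.0857
```

carry_out:
  delta_pos:
    - [0,0,0]
    - [0,0,0]
    - [0,0,0]
    - [0,0,0]
    - [0,0,0]
    - [0,0,0]
    - [0,0,0]
    - [0,0,0]
  rotation:
    - [0,0,0]
    - [0,0,0]
    - [0,0,0]
    - [0,0,0]
    - [0,0,0]
    - [0,0,0]
    - [0,0,0]
    - [0,0,0]
  fingers: 0
  squeeze: 80

```text
clock: 5.75
ee_pos: [0.5232, -0.2559, 0.0147]
tool_rot: [[-1.0, 0.025, 0.001], [0.025, 1.0, -0.0], [-0.001, -0.0, -1.0]]
wrist_force: [-0.3, 0.6, 5.1]
finger_gap: 0.0229
```

```bash
python3 -c "
from h import *
st()"
```

```text
5.75 pos [ 0.5232 -0.2559  0.0147] yaw(x) 178.56 tilt [ 0.0008 -0.0004] F [-0.3  0.6  5.1] M [ 0.07  0.13 -0.  ] gap 0.0229 q [-0.56  0.54 -0.25  0.78  0.   -0.54]
```

carry_out:
  delta_pos:
    - [0,0,-0.1]
    - [0,0,-0.4]
    - [0,0,-0.7]
    - [0,0,-1.0]
  rotation:
    - [0,0,0]
    - [0,0,0]
    - [0,0,0]
    - [0,0,0]

```text
clock: 6.15
ee_pos: [0.5217, -0.2552, 0.1147]
tool_rot: [[-1.0, 0.025, -0.002], [0.025, 1.0, 0.001], [0.002, 0.001, -1.0]]
wrist_force: [0.5, -0.7, -2.4]
finger_gap: 0.023
```

carry_out:
  delta_pos:
    - [0,0,-0.3]
    - [0,0,-0.6]
    - [0,0,-0.9]
    - [0,0,-1.0]
  rotation:
    - [0,0,0]
    - [0,0,0]
    - [0,0,0]
    - [0,0,0]

```text
clock: 6.55
ee_pos: [0.5238, -0.2564, 0.2174]
tool_rot: [[-1.0, 0.025, 0.004], [0.025, 1.0, -0.002], [-0.004, -0.002, -1.0]]
wrist_force: [0.8, -0.2, -1.8]
finger_gap: 0.023
```

carry_out:
  delta_pos:
    - [-0.02,0.2,-0.1]
    - [-0.04,0.5,-0.2]
    - [-0.062,0.862,-0.2]
  rotation:
    - [0,0,0]
    - [0,0,0]
    - [0,0,0]

```text
clock: 6.85
ee_pos: [0.5313, -0.1698, 0.2343]
tool_rot: [[-1.0, 0.027, 0.0], [0.027, 1.0, -0.0], [-0.0, -0.0, -1.0]]
wrist_force: [0.2, 0.2, -2.9]
finger_gap: 0.0231
```

```bash
python3 -c "
from h import *
st()"
```

```text
6.85 pos [ 0.5313 -0.1698  0.2343] yaw(x) 178.44 tilt [ 0.0003 -0.0003] F [ 0.2  0.2 -2.9] M [-0.05 -0.03  0.03] gap 0.0231 q [-0.42  0.34  0.04  1.27 -0.   -0.4 ]
```

Held (about 2.9 N of weight). Moving on to the press.

carry_out:
  delta_pos:
    - [-0.03,0.4,0]
    - [-0.06,0.8,0]
    - [-0.062,0.862,0]
  rotation:
    - [0,0,0]
    - [0,0,0]
    - [0,0,0]

```text
clock: 7.15
ee_pos: [0.5385, -0.0795, 0.2329]
tool_rot: [[-1.0, 0.02, -0.003], [0.02, 1.0, 0.003], [0.003, 0.003, -1.0]]
wrist_force: [-0.1, -0.1, -2.4]
finger_gap: 0.0232
```

carry_out:
  delta_pos:
    - [-0.03,0.4,0]
    - [-0.06,0.8,0]
    - [-0.062,0.862,0]
  rotation:
    - [0,0,0]
    - [0,0,0]
    - [0,0,0]

```text
clock: 7.45
ee_pos: [0.5471, 0.0056, 0.233]
tool_rot: [[-1.0, 0.021, -0.002], [0.021, 1.0, 0.002], [0.002, 0.002, -1.0]]
wrist_force: [-0.2, -1.0, -3.2]
finger_gap: 0.023
```

carry_out:
  delta_pos:
    - [-0.03,0.4,0]
    - [-0.06,0.8,0]
    - [-0.062,0.862,0]
  rotation:
    - [0,0,0]
    - [0,0,0]
    - [0,0,0]

```text
clock: 7.75
ee_pos: [0.5558, 0.0911, 0.2331]
tool_rot: [[-1.0, 0.021, -0.002], [0.021, 1.0, 0.001], [0.002, 0.001, -1.0]]
wrist_force: [0.2, -0.9, -3.6]
finger_gap: 0.0229
```

carry_out:
  delta_pos:
    - [-0.03,0.4,0]
    - [-0.06,0.8,0]
    - [-0.062,0.862,0]
    - [-0.062,0.862,0]
  rotation:
    - [0,0,0]
    - [0,0,0]
    - [0,0,0]
    - [0,0,0]

```text
clock: 8.15
ee_pos: [0.5643, 0.1743, 0.2332]
tool_rot: [[-1.0, 0.024, -0.002], [0.024, 1.0, -0.001], [0.002, -0.001, -1.0]]
wrist_force: [0.2, -1.0, -2.7]
finger_gap: 0.0228
```

carry_out:
  delta_pos:
    - [0,0,0]
    - [0,0,0]
    - [0,0,0]
    - [0,0,0]
    - [0,0,0]
    - [0,0,0]
    - [0,0,0]
    - [0,0,0]
    - [0,0,0]
    - [0,0,0]
  rotation:
    - [0,0,-0.02]
    - [0,0,-0.06]
    - [0,0,-0.1]
    - [0,0,-0.14]
    - [0,0,-0.18]
    - [0,0,-0.22]
    - [0,0,-0.26]
    - [0,0,-0.3]
    - [0,0,-0.34]
    - [0,0,-0.38]

```text
clock: 9.15
ee_pos: [0.5646, 0.1719, 0.2339]
tool_rot: [[-0.389, -0.921, -0.001], [-0.921, 0.389, -0.001], [0.001, 0.0, -1.0]]
wrist_force: [0.4, -0.7, -3.2]
finger_gap: 0.0224
```

carry_out:
  delta_pos:
    - [0,0,0]
    - [0,0,0]
    - [0,0,0]
    - [0,0,0]
    - [0,0,0]
    - [0,0,0]
    - [0,0,0]
    - [0,0,0]
    - [0,0,0]
    - [0,0,0]
  rotation:
    - [0,0,-0.04]
    - [0,0,-0.08]
    - [0,0,-0.12]
    - [0,0,-0.16]
    - [0,0,-0.2]
    - [0,0,-0.24]
    - [0,0,-0.28]
    - [0,0,-0.32]
    - [0,0,-0.36]
    - [0,0,-0.4]

```text
clock: 10.15
ee_pos: [0.5646, 0.1719, 0.2339]
tool_rot: [[0.756, -0.655, -0.001], [-0.655, -0.756, -0.001], [0.0, 0.001, -1.0]]
wrist_force: [-0.2, 0.7, -2.1]
finger_gap: 0.0227
```

carry_out:
  delta_pos:
    - [0,0,0]
    - [0,0,0]
    - [0,0,0]
    - [0,0,0]
    - [0,0,0]
    - [0,0,0]
    - [0,0,0]
  rotation:
    - [0,0,-0.04]
    - [0,0,-0.08]
    - [0,0,-0.12]
    - [0,0,-0.16]
    - [0,0,-0.188]
    - [0,0,-0.188]
    - [0,0,-0.188]

```text
clock: 10.85
ee_pos: [0.5646, 0.1729, 0.2341]
tool_rot: [[0.992, -0.129, -0.001], [-0.129, -0.992, -0.0], [-0.001, 0.001, -1.0]]
wrist_force: [-0.1, 0.2, -3.2]
finger_gap: 0.0227
```

```bash
python3 - <<'E'
from h import *
s,c,T=wcam(); st()
cv2.imwrite("pics/w3.png",c["image"]);np.save("pics/w3.npy",{"c":{k:c[k] for k in("fx","fy","cx","cy")},"T":T},allow_pickle=True)
print(proj(c,(.565,.1743,.168),T))
E
```

```text
10.9 pos [0.5646 0.1732 0.2341] yaw(x) -7.37 tilt [-0.0005 -0.0003] F [-0.4  0.1 -3.2] M [ 0.13 -0.05  0.01] gap 0.0228 q [ 0.19  0.41  0.14  1.3  -0.   -2.82]
[314.0, 256.5]
```

View pics/w3.png

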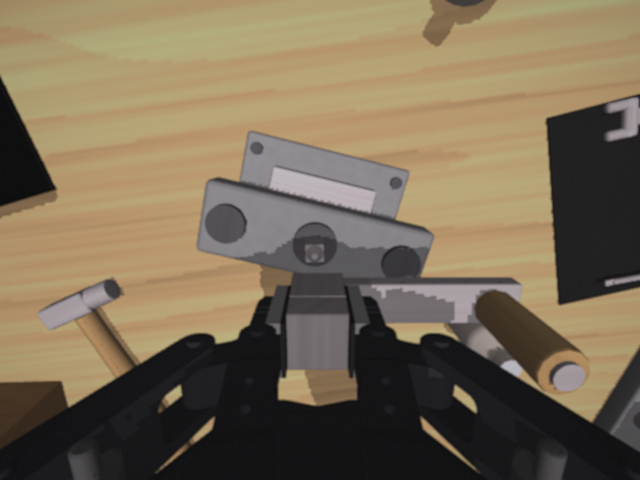

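The crank is level in the fingers and the shaft is visible at (314,253), against a prediction of (314,256). One enlarged crop will refine the centring.

```bash
python3 - <<'E'
import cv2
im=cv2.imread("pics/w3.png")[215:335,250:410];im=cv2.convertScaleAbs(im,alpha=1.7)
cv2.imwrite("pics/w3c.png",cv2.resize(im,None,fx=5,fy=5,interpolation=cv2.INTER_CUBIC))
E
```

```text
(no output)
```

View pics/w3c.png

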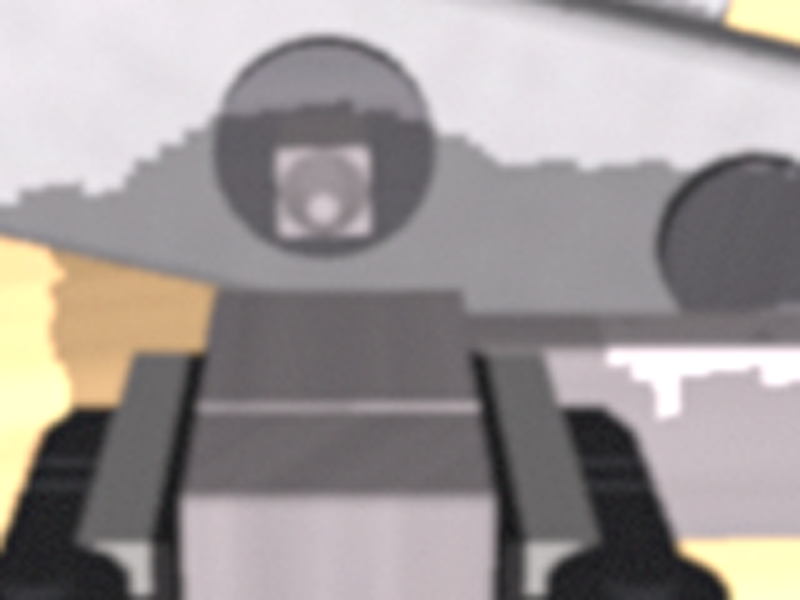

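The square top shows crop corners (275,147), (371,147), (373,239), (279,239), parallel to the hub. The cone tip is at (321,207), the hub's lower front edge (217–462, 291) and its upper front edge (182–497, 494).

```bash
python3 - <<'E'
from h import *
d=np.load("pics/w3.npy",allow_pickle=True).item();c,T=d["c"],d["T"]
f=lambda p:(250+p[0]/5-.4,215+p[1]/5-.4)
st();R=robot.observe()["tool_rot"];p0=robot.observe()["ee_pos"]
def tl(p,z): return (R.T@(ray(c,f(p),z,T)-p0)).round(4)
zb=p0[2]-.0117
for n,p,z in(("tip",(321,207),.168),("sq",(324.5,193),.161),("sqL",(277,193),.161),("sqR",(372,193),.161),("sqT",(323,147),.161),("sqB",(326,239),.161),("shoulder",(325,146),.143),("hubbotL",(217,291),zb),("hubbotR",(462,291),zb),("hubtopL",(182,494),zb+.042),("hubtopR",(497,494),zb+.042)):
    print(n,tl(p,z),ray(c,f(p),z,T)[:2].round(4))
E
```

```text
10.9 pos [0.5646 0.1732 0.2341] yaw(x) -7.37 tilt [-0.0005 -0.0003] F [-0.4  0.1 -3.2] M [ 0.13 -0.05  0.01] gap 0.0228 q [ 0.19  0.41  0.14  1.3  -0.   -2.82]
tip [ 0.0006 -0.0014  0.0661] [0.5654 0.1744]
sq [ 0.0003 -0.0009  0.0731] [0.5649 0.174 ]
sqL [ 0.0003 -0.0073  0.0731] [0.5658 0.1803]
sqR [0.0003 0.0054 0.0731] [0.5641 0.1678]
sqT [ 0.0066 -0.0011  0.0731] [0.5713 0.1734]
sqB [-0.0062 -0.0008  0.0731] [0.5585 0.1747]
shoulder [ 0.0015 -0.001   0.0911] [0.5662 0.1739]
hubbotL [ 0.0101 -0.0109  0.0117] [0.576  0.1827]
hubbotR [0.0101 0.0127 0.0117] [0.573  0.1592]
hubtopL [ 0.0105 -0.0107 -0.0303] [0.5764 0.1824]
hubtopR [ 0.0105  0.0123 -0.0303] [0.5734 0.1596]
```

carry_out:
  delta_pos:
    - [0.02,-0.018,0.1]
    - [0.02,-0.018,0.25]
    - [0.02,-0.018,0.4]
    - [0.02,-0.018,0.47]
    - [0.02,-0.018,0.47]
    - [0.02,-0.018,0.47]
    - [0.02,-0.018,0.47]
  rotation:
    - [0,0,0]
    - [0,0,0]
    - [0,0,0]
    - [0,0,0]
    - [0,0,0]
    - [0,0,0]
    - [0,0,0]
  squeeze: 120

```text
clock: 11.6
ee_pos: [0.5675, 0.176, 0.1882]
tool_rot: [[0.992, -0.125, 0.002], [-0.125, -0.992, 0.0], [0.002, -0.001, -1.0]]
wrist_force: [-0.2, -0.7, -2.3]
finger_gap: 0.0222
```

carry_out:
  delta_pos:
    - [0,0,0.03]
    - [0,0,0.06]
    - [0,0,0.09]
    - [0,0,0.12]
    - [0,0,0.12]
    - [0,0,0.12]
  rotation:
    - [0,0,0]
    - [0,0,0]
    - [0,0,0]
    - [0,0,0]
    - [0,0,0]
    - [0,0,0]

```text
clock: 12.2
ee_pos: [0.5667, 0.1758, 0.1751]
tool_rot: [[0.992, -0.125, -0.0], [-0.125, -0.992, -0.0], [-0.0, 0.0, -1.0]]
wrist_force: [1.0, -0.3, -3.1]
finger_gap: 0.0222
```

```bash
python3 -c "
from h import *
st()"
```

```text
12.2 pos [0.5667 0.1758 0.1751] yaw(x) -7.21 tilt [-0.0004 -0.    ] F [ 1.  -0.3 -3.1] M [0.1  0.03 0.02] gap 0.0222 q [ 0.19  0.43  0.02  1.16  0.   -2.82]
```

carry_out:
  delta_pos:
    - [0.003,0.01,0]
    - [0.003,0.01,0.02]
    - [0.003,0.01,0.035]
    - [0.003,0.01,0.05]
    - [0.003,0.01,0.05]
  rotation:
    - [0,0,0]
    - [0,0,0]
    - [0,0,0]
    - [0,0,0]
    - [0,0,0]

```text
clock: 12.7
ee_pos: [0.5668, 0.1748, 0.1699]
tool_rot: [[0.992, -0.125, -0.001], [-0.125, -0.992, 0.0], [-0.001, 0.0, -1.0]]
wrist_force: [-0.0, 0.3, -2.7]
finger_gap: 0.0222
```

```bash
python3 -c "
from h import *
st()"
```

```text
12.7 pos [0.5668 0.1748 0.1699] yaw(x) -7.2 tilt [-0.0006  0.    ] F [-0.   0.3 -2.7] M [0.1  0.03 0.01] gap 0.0222 q [ 0.19  0.44  0.01  1.15  0.   -2.82]
```

Already 3 mm onto the square with no contact force. Continuing down.

carry_out:
  delta_pos:
    - [0,0,0.03]
    - [0,0,0.06]
    - [0,0,0.09]
    - [0,0,0.11]
    - [0,0,0.12]
    - [0,0,0.13]
    - [0,0,0.14]
    - [0,0,0.14]
  rotation:
    - [0,0,0]
    - [0,0,0]
    - [0,0,0]
    - [0,0,0]
    - [0,0,0]
    - [0,0,0]
    - [0,0,0]
    - [0,0,0]

```text
clock: 13.5
ee_pos: [0.567, 0.1748, 0.1562]
tool_rot: [[0.992, -0.125, -0.0], [-0.125, -0.992, 0.0], [-0.0, -0.0, -1.0]]
wrist_force: [-0.1, -0.2, -3.0]
finger_gap: 0.0225
```

```bash
python3 -c "
from h import *
st()"
```

```text
13.5 pos [0.567  0.1748 0.1562] yaw(x) -7.2 tilt [-0.  0.] F [-0.1 -0.2 -3. ] M [ 0.05 -0.02  0.01] gap 0.0225 q [ 0.19  0.44 -0.01  1.11  0.   -2.82]
```

carry_out:
  delta_pos:
    - [0,0,0.01]
    - [0,0,0.017]
    - [0,0,0.02]
    - [0,0,0.02]
  rotation:
    - [0,0,0]
    - [0,0,0]
    - [0,0,0]
    - [0,0,0]

```text
clock: 13.9
ee_pos: [0.5672, 0.1748, 0.1548]
tool_rot: [[0.992, -0.125, 0.001], [-0.125, -0.992, 0.0], [0.001, -0.0, -1.0]]
wrist_force: [-2.2, 0.0, 1.4]
finger_gap: 0.0223
```

```bash
python3 -c "
from h import *
st()"
```

```text
13.9 pos [0.5672 0.1748 0.1548] yaw(x) -7.21 tilt [0.0006 0.0002] F [-2.2  0.   1.4] M [0.02 0.33 0.03] gap 0.0223 q [ 0.19  0.44 -0.02  1.11  0.   -2.82]
```

Seated: the wrist load went from -3.0 to +1.4 N and foot height is about 0.143. Now turning clockwise about the shaft axis and watching the torque.

carry_out:
  delta_pos:
    - [0,0.001,0]
    - [0,0.002,0]
    - [0,0.004,0]
    - [0,0.005,0]
    - [0,0.006,0]
    - [-0.001,0.007,0]
    - [-0.001,0.008,0]
    - [-0.001,0.009,0]
    - [-0.001,0.009,0]
  rotation:
    - [0,0,0.025]
    - [0,0,0.05]
    - [0,0,0.08]
    - [0,0,0.11]
    - [0,0,0.14]
    - [0,0,0.17]
    - [0,0,0.2]
    - [0,0,0.222]
    - [0,0,0.222]

```text
clock: 14.8
ee_pos: [0.5666, 0.1737, 0.1548]
tool_rot: [[0.68, -0.733, -0.0], [-0.733, -0.68, -0.0], [0.0, 0.0, -1.0]]
wrist_force: [-3.2, -1.5, 4.1]
finger_gap: 0.022
```

```bash
python3 -c "
from h import *
st()"
```

```text
14.8 pos [0.5666 0.1737 0.1548] yaw(x) -47.13 tilt [-0.     -0.0005] F [-3.2 -1.5  4.1] M [-0.25  0.6   0.2 ] gap 0.022 q [ 0.19  0.44 -0.02  1.11 -0.   -2.13]
```

carry_out:
  delta_pos:
    - [0,0.001,0]
    - [0,0.002,0]
    - [0,0.004,0]
    - [0,0.005,0]
    - [0,0.006,0]
    - [-0.001,0.007,0]
    - [-0.001,0.008,0]
    - [-0.001,0.009,0]
  rotation:
    - [0,0,0.025]
    - [0,0,0.05]
    - [0,0,0.08]
    - [0,0,0.11]
    - [0,0,0.14]
    - [0,0,0.17]
    - [0,0,0.2]
    - [0,0,0.222]

```text
clock: 15.6
ee_pos: [0.5657, 0.1734, 0.1548]
tool_rot: [[0.049, -0.999, -0.0], [-0.999, -0.049, -0.0], [0.0, 0.0, -1.0]]
wrist_force: [-3.3, -0.8, 4.0]
finger_gap: 0.022
```

```bash
python3 - <<'E'
from h import *
s,c,T=wcam(); st()
c=robot.read_camera("scene");cv2.imwrite("pics/s1.png",cv2.resize(c["image"][190:310,330:460],None,fx=4,fy=4,interpolation=cv2.INTER_CUBIC))
E
```

```text
15.65 pos [0.5657 0.1734 0.1548] yaw(x) -87.26 tilt [-0.0002 -0.0001] F [-3.3 -0.9  4.8] M [-0.18  0.64  0.23] gap 0.0224 q [ 0.19  0.44 -0.02  1.11 -0.   -1.43]
```

carry_out:
  delta_pos:
    - [0,0.001,0]
    - [0,0.002,0]
    - [0,0.004,0]
    - [0,0.005,0]
    - [0,0.006,0]
    - [-0.001,0.007,0]
    - [-0.001,0.008,0]
    - [-0.001,0.009,0]
  rotation:
    - [0,0,0.025]
    - [0,0,0.05]
    - [0,0,0.08]
    - [0,0,0.11]
    - [0,0,0.14]
    - [0,0,0.17]
    - [0,0,0.2]
    - [0,0,0.222]

```text
clock: 16.5
ee_pos: [0.5648, 0.1736, 0.1548]
tool_rot: [[-0.603, -0.798, -0.0], [-0.798, 0.603, 0.0], [-0.0, 0.0, -1.0]]
wrist_force: [-4.4, 0.2, 6.1]
finger_gap: 0.0222
```

```bash
python3 -c "
from h import *
st()"
```

```text
16.5 pos [0.5648 0.1736 0.1548] yaw(x) -127.07 tilt [-0.0001  0.0002] F [-4.4  0.2  6.1] M [-0.21  0.72  0.3 ] gap 0.0222 q [ 0.19  0.44 -0.02  1.11  0.   -0.73]
```

carry_out:
  delta_pos:
    - [0,0.001,0]
    - [0,0.002,0]
    - [0,0.004,0]
    - [0,0.005,0]
    - [0,0.005,0]
  rotation:
    - [0,0,0.025]
    - [0,0,0.05]
    - [0,0,0.08]
    - [0,0,0.111]
    - [0,0,0.111]

```text
clock: 17.0
ee_pos: [0.5645, 0.174, 0.1548]
tool_rot: [[-0.838, -0.545, 0.0], [-0.545, 0.838, 0.0], [-0.0, 0.0, -1.0]]
wrist_force: [-4.9, -0.4, 5.1]
finger_gap: 0.0225
```

```bash
python3 -c "
from h import *
st()"
```

```text
17.0 pos [0.5645 0.174  0.1548] yaw(x) -146.97 tilt [0.     0.0003] F [-4.9 -0.4  5.1] M [-0.19  0.73  0.11] gap 0.0225 q [ 0.19  0.44 -0.03  1.11  0.   -0.39]
```

carry_out:
  delta_pos:
    - [0,0.002,0]
    - [0,0.003,0]
    - [0,0.005,0]
    - [-0.001,0.007,0]
  rotation:
    - [0,0,0.04]
    - [0,0,0.08]
    - [0,0,0.12]
    - [0,0,0.16]

```text
clock: 17.4
ee_pos: [0.5643, 0.1746, 0.1548]
tool_rot: [[-0.997, -0.071, 0.0], [-0.071, 0.997, 0.0], [-0.0, 0.0, -1.0]]
wrist_force: [-4.0, -0.8, 4.2]
finger_gap: 0.0221
```

```bash
python3 -c "
from h import *
st()"
```

```text
17.4 pos [0.5643 0.1746 0.1548] yaw(x) -175.95 tilt [0.0001 0.0002] F [-4.  -0.8  4.2] M [-0.25  0.7   0.43] gap 0.0221 q [ 0.19  0.44 -0.03  1.11  0.    0.12]
```

carry_out:
  delta_pos:
    - [0,0.002,0]
    - [0,0.003,0]
    - [0,0.005,0]
    - [-0.001,0.007,0]
  rotation:
    - [0,0,0.04]
    - [0,0,0.08]
    - [0,0,0.12]
    - [0,0,0.16]

```text
clock: 17.8
ee_pos: [0.5644, 0.1752, 0.1548]
tool_rot: [[-0.908, 0.418, 0.0], [0.418, 0.908, 0.0], [-0.0, 0.0, -1.0]]
wrist_force: [-3.4, -0.6, 5.2]
finger_gap: 0.0223
```

```bash
python3 - <<'E'
from h import *
st()
c=robot.read_camera("scene");a=cv2.imread("pics/s1.png")
b=cv2.resize(c["image"][190:310,330:460],None,fx=4,fy=4,interpolation=cv2.INTER_CUBIC)
k=cv2.resize(cv2.imread("pics/scene0.png")[190:310,330:460],None,fx=4,fy=4,interpolation=cv2.INTER_CUBIC)
cv2.imwrite("pics/s2.png",cv2.convertScaleAbs(np.hstack([k[120:480,60:440],b[120:480,60:440]]),alpha=1.6))
E
```

```text
17.8 pos [0.5644 0.1752 0.1548] yaw(x) 155.27 tilt [0.0002 0.    ] F [-3.4 -0.6  5.2] M [-0.24  0.68  0.41] gap 0.0223 q [ 0.19  0.44 -0.02  1.11 -0.    0.63]
```

View pics/s2.png

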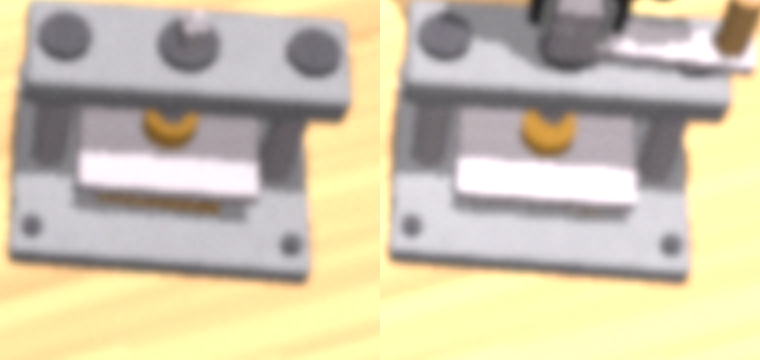

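The plate is down by roughly 9–10 mm (about 1 px/mm here). I'll measure it more precisely from the edge, and read the torque over further small turns.

```bash
cat > pl.py <<'E'
from h import *
def edge(im4):  # strongest bright->dark vertical step of the plate front edge, px of original image
    g=cv2.GaussianBlur(cv2.cvtColor(im4,cv2.COLOR_BGR2GRAY),(0,0),2).astype(float)
    y=[]
    for x in range(160,300,4):
        p=np.gradient(g[:,x]);seg=p[280:345];i=280+int(seg.argmin());w=-p[i-6:i+7].clip(None,0);y.append((w*np.arange(i-6,i+7)).sum()/w.sum()-0.045*(x-230)) 
    return np.median(y)/4,np.std(y)/4
def crop(im): return cv2.resize(im[190:310,330:460],None,fx=4,fy=4,interpolation=cv2.INTER_CUBIC)
E
python3 - <<'E'
from pl import *
c=np.load("pics/scene0.npy",allow_pickle=True).item()
a=np.array(proj(c,(.61,.15,.046)));b=np.array(proj(c,(.61,.15,.036)));print("px per 10mm",b-a)
print(edge(crop(cv2.imread("pics/scene0.png"))),edge(cv2.imread("pics/s1.png")),edge(crop(robot.read_camera("scene")["image"])));st()
E
```

```text
px per 10mm [-0.6  2.2]
(np.float64(77.6575), np.float64(0.2940578518495837)) (np.float64(78.79446319018405), np.float64(0.32295755733637344)) (np.float64(79.63898148148148), np.float64(0.2934384754681465))
17.9 pos [0.5644 0.1752 0.1548] yaw(x) 155.45 tilt [0.0002 0.0001] F [-4.1 -0.7  5. ] M [-0.19  0.72  0.19] gap 0.0224 q [ 0.19  0.44 -0.02  1.11  0.    0.62]
```

carry_out:
  delta_pos:
    - [0,0.002,0]
    - [0,0.003,0]
    - [0,0.005,0]
  rotation:
    - [0,0,0.04]
    - [0,0,0.08]
    - [0,0,0.12]

```text
clock: 18.2
ee_pos: [0.5647, 0.1757, 0.1548]
tool_rot: [[-0.691, 0.723, 0.0], [0.723, 0.691, 0.0], [-0.0, 0.0, -1.0]]
wrist_force: [-3.7, -1.2, 4.6]
finger_gap: 0.0223
```

```bash
python3 -c "
from pl import *
st();print(edge(crop(robot.read_camera('scene')['image'])));st()"
```

```text
18.2 pos [0.5647 0.1757 0.1548] yaw(x) 133.71 tilt [0.0004 0.    ] F [-3.7 -1.2  4.6] M [-0.21  0.64  0.55] gap 0.0223 q [ 0.19  0.44 -0.02  1.11 -0.    1.  ]
(np.float64(79.65183734939758), np.float64(0.2943503491886853))
18.25 pos [0.5647 0.1757 0.1548] yaw(x) 133.48 tilt [0.0004 0.    ] F [-3.5 -0.6  5. ] M [-0.19  0.74  0.35] gap 0.0217 q [ 0.19  0.44 -0.02  1.11 -0.    1.01]
```

The plate edge moved 1.14 px (5.2 mm) at 80° of turn, then stopped at 1.98–1.99 px (9.0 mm). So contact was at about 138°, and I'm now at 219°, about 81° past. Torque rose from 0.30 to 0.55 N m, which agrees. 8° more to go.

carry_out:
  delta_pos:
    - [0,0.001,0]
    - [0,0.002,0]
    - [0,0.002,0]
    - [0,0.002,0]
    - [0,0.002,0]
  rotation:
    - [0,0,0.025]
    - [0,0,0.045]
    - [0,0,0.045]
    - [0,0,0.045]
    - [0,0,0.045]

```text
clock: 18.75
ee_pos: [0.5648, 0.1758, 0.1548]
tool_rot: [[-0.586, 0.81, 0.0], [0.81, 0.586, 0.0], [-0.0, 0.0, -1.0]]
wrist_force: [-3.2, -0.9, 4.4]
finger_gap: 0.0224
```

```bash
python3 -c "
from pl import *
st()"
```

```text
18.75 pos [0.5648 0.1758 0.1548] yaw(x) 125.88 tilt [0.0003 0.0001] F [-3.2 -0.9  4.4] M [-0.26  0.68  0.41] gap 0.0224 q [ 0.19  0.44 -0.02  1.11  0.    1.14]
```

carry_out:
  delta_pos:
    - [0,0,0]
    - [0,0,0]
    - [0,0,0]
    - [0,0,-0.03]
    - [0,0,-0.08]
    - [0,0,-0.14]
    - [0,0,-0.2]
    - [0,0,-0.2]
  rotation:
    - [0,0,-0.018]
    - [0,0,-0.035]
    - [0,0,-0.035]
    - [0,0,-0.035]
    - [0,0,-0.035]
    - [0,0,-0.035]
    - [0,0,-0.035]
    - [0,0,-0.035]

```text
clock: 19.55
ee_pos: [0.5658, 0.1759, 0.1756]
tool_rot: [[-0.668, 0.744, 0.002], [0.744, 0.668, 0.001], [-0.001, 0.002, -1.0]]
wrist_force: [0.4, 0.1, -1.6]
finger_gap: 0.0223
```

```bash
python3 -c "
from pl import *
st();print(edge(crop(robot.read_camera('scene')['image'])))"
```

```text
19.55 pos [0.5658 0.1759 0.1756] yaw(x) 131.95 tilt [0.0023 0.0005] F [ 0.4  0.1 -1.6] M [-0.02  0.01  0.  ] gap 0.0223 q [0.19 0.43 0.02 1.15 0.   1.03]
(np.float64(79.57121951219513), np.float64(0.2829347636148615))
```

carry_out:
  delta_pos:
    - [0,0,-0.2]
    - [0,0,-0.45]
    - [0,0,-0.6]
    - [0,0,-0.6]
    - [0,0,-0.6]
    - [0,0,-0.6]
    - [0,0,-0.6]
    - [0,0,-0.6]
    - [0,0,-0.6]
    - [0,0,-0.6]
  rotation:
    - [0,0,0]
    - [0,0,0]
    - [0,0,-0.03]
    - [0,0,-0.07]
    - [0,0,-0.11]
    - [0,0,-0.15]
    - [0,0,-0.19]
    - [0,0,-0.23]
    - [0,0,-0.259]
    - [0,0,-0.259]

```text
clock: 20.6
ee_pos: [0.5648, 0.1757, 0.2341]
tool_rot: [[-1.0, 0.025, -0.0], [0.025, 1.0, -0.0], [0.0, -0.0, -1.0]]
wrist_force: [-0.6, -0.1, -1.8]
finger_gap: 0.0226
```

carry_out:
  delta_pos:
    - [0.02,-0.25,0]
    - [0.04,-0.6,0]
    - [0.063,-0.866,0]
  rotation:
    - [0,0,0]
    - [0,0,0]
    - [0,0,0]

```text
clock: 20.9
ee_pos: [0.5563, 0.088, 0.2342]
tool_rot: [[-1.0, 0.027, 0.0], [0.027, 1.0, -0.001], [-0.0, -0.001, -1.0]]
wrist_force: [0.3, 0.4, -3.4]
finger_gap: 0.0225
```

carry_out:
  delta_pos:
    - [0.02,-0.3,0]
    - [0.04,-0.6,0]
    - [0.063,-0.866,0]
  rotation:
    - [0,0,0]
    - [0,0,0]
    - [0,0,0]

```text
clock: 21.2
ee_pos: [0.5477, 0.0014, 0.2343]
tool_rot: [[-1.0, 0.028, 0.0], [0.028, 1.0, -0.0], [-0.0, -0.0, -1.0]]
wrist_force: [-0.0, 0.4, -3.0]
finger_gap: 0.0225
```

carry_out:
  delta_pos:
    - [0.02,-0.3,0]
    - [0.04,-0.6,0]
    - [0.063,-0.866,0]
  rotation:
    - [0,0,0]
    - [0,0,0]
    - [0,0,0]

```text
clock: 21.5
ee_pos: [0.5393, -0.085, 0.2343]
tool_rot: [[-1.0, 0.028, 0.0], [0.028, 1.0, -0.0], [-0.0, -0.0, -1.0]]
wrist_force: [0.8, 0.3, -2.9]
finger_gap: 0.0224
```

carry_out:
  delta_pos:
    - [0.02,-0.3,0]
    - [0.04,-0.6,0]
    - [0.063,-0.866,0]
  rotation:
    - [0,0,0]
    - [0,0,0]
    - [0,0,0]

```text
clock: 21.8
ee_pos: [0.5308, -0.1715, 0.2343]
tool_rot: [[-1.0, 0.028, 0.0], [0.028, 1.0, -0.0], [-0.0, -0.0, -1.0]]
wrist_force: [-0.1, 0.1, -2.8]
finger_gap: 0.0222
```

carry_out:
  delta_pos:
    - [0.02,-0.3,0]
    - [0.04,-0.6,0]
    - [0.063,-0.8,0]
    - [0.063,-0.866,0]
    - [0.063,-0.866,0]
  rotation:
    - [0,0,0]
    - [0,0,0]
    - [0,0,0]
    - [0,0,0]
    - [0,0,0]

```text
clock: 22.3
ee_pos: [0.5224, -0.257, 0.2341]
tool_rot: [[-1.0, 0.028, 0.0], [0.028, 1.0, 0.0], [-0.0, 0.0, -1.0]]
wrist_force: [0.0, 0.3, -2.3]
finger_gap: 0.0223
```

```bash
python3 -c "
from pl import *
st();print(edge(crop(robot.read_camera('scene')['image'])))"
```

```text
22.3 pos [ 0.5224 -0.257   0.2341] yaw(x) 178.41 tilt [0.0001 0.0004] F [ 0.   0.3 -2.3] M [ 0.03 -0.01  0.01] gap 0.0223 q [-0.57  0.39  0.11  1.29  0.   -0.54]
(np.float64(79.58011146496816), np.float64(0.2886975054071049))
```

carry_out:
  delta_pos:
    - [0,0,0.2]
    - [0,0,0.5]
    - [0,0,0.8]
    - [0,0,1.0]
  rotation:
    - [0,0,0]
    - [0,0,0]
    - [0,0,0]
    - [0,0,0]

```text
clock: 22.75
ee_pos: [0.5218, -0.2541, 0.1322]
tool_rot: [[-1.0, 0.024, -0.002], [0.024, 1.0, 0.002], [0.002, 0.002, -1.0]]
wrist_force: [-0.7, -0.7, -2.8]
finger_gap: 0.0221
```

carry_out:
  delta_pos:
    - [0,0,0.3]
    - [0,0,0.6]
    - [0,0,0.85]
    - [0,0,1.0]
    - [0,0,1.0]
    - [0,0,1.0]
    - [0,0,1.0]
  rotation:
    - [0,0,0]
    - [0,0,0]
    - [0,0,0]
    - [0,0,0]
    - [0,0,0]
    - [0,0,0]
    - [0,0,0]

```text
clock: 23.45
ee_pos: [0.5238, -0.2564, 0.0358]
tool_rot: [[-1.0, 0.025, 0.002], [0.025, 1.0, -0.001], [-0.002, -0.001, -1.0]]
wrist_force: [-0.4, -0.1, -2.4]
finger_gap: 0.0219
```

```bash
python3 -c "
from pl import *
st()"
```

```text
23.45 pos [ 0.5238 -0.2564  0.0358] yaw(x) 178.59 tilt [ 0.0023 -0.0012] F [-0.4 -0.1 -2.4] M [-0.12  0.03 -0.03] gap 0.0219 q [-0.56  0.52 -0.23  0.82  0.   -0.54]
```

carry_out:
  delta_pos:
    - [0,0,0.06]
    - [0,0,0.12]
    - [0,0,0.16]
    - [0,0,0.18]
    - [0,0,0.19]
    - [0,0,0.2]
    - [0,0,0.205]
    - [0,0,0.205]
  rotation:
    - [0,0,0]
    - [0,0,0]
    - [0,0,0]
    - [0,0,0]
    - [0,0,0]
    - [0,0,0]
    - [0,0,0]
    - [0,0,0]

```text
clock: 24.25
ee_pos: [0.5221, -0.2562, 0.0148]
tool_rot: [[-1.0, 0.025, -0.0], [0.025, 1.0, 0.0], [0.0, 0.0, -1.0]]
wrist_force: [-4.1, 2.6, 6.1]
finger_gap: 0.0226
```

```bash
python3 -c "
from pl import *
st()"
```

```text
24.25 pos [ 0.5221 -0.2562  0.0148] yaw(x) 178.55 tilt [-0.0003  0.0002] F [-4.1  2.6  6.1] M [ 0.37  0.7  -0.04] gap 0.0226 q [-0.57  0.54 -0.25  0.78 -0.   -0.54]
```

It's on the mat with about 9 N of contact. Releasing and withdrawing.

carry_out:
  delta_pos:
    - [0,0,0]
    - [0,0,0]
    - [0,0,0]
    - [0,0,0]
    - [0,0,0]
    - [0,0,0]
    - [0,0,0]
  rotation:
    - [0,0,0]
    - [0,0,0]
    - [0,0,0]
    - [0,0,0]
    - [0,0,0]
    - [0,0,0]
    - [0,0,0]
  fingers: 85

```text
clock: 24.95
ee_pos: [0.5225, -0.2564, 0.0137]
tool_rot: [[-1.0, 0.025, 0.0], [0.025, 1.0, 0.0], [-0.0, 0.0, -1.0]]
wrist_force: [-0.7, -0.4, 0.1]
finger_gap: 0.0726
```

carry_out:
  delta_pos:
    - [0,0,-0.1]
    - [0,0,-0.3]
    - [0,0,-0.6]
    - [0,0,-1.0]
  rotation:
    - [0,0,0]
    - [0,0,0]
    - [0,0,0]
    - [0,0,0]

```text
clock: 25.35
ee_pos: [0.5212, -0.2555, 0.1139]
tool_rot: [[-1.0, 0.025, -0.003], [0.025, 1.0, 0.002], [0.003, 0.002, -1.0]]
wrist_force: [0.4, -0.8, -0.2]
finger_gap: 0.0725
```

carry_out:
  delta_pos:
    - [0,0,-0.4]
    - [0,0,-0.8]
    - [0,0,-0.8]
    - [0,0,-0.8]
    - [0,0,-0.8]
  rotation:
    - [0,0,0]
    - [0,0,0]
    - [0,0,0]
    - [0,0,0]
    - [0,0,0]

```text
clock: 25.85
ee_pos: [0.5218, -0.256, 0.193]
tool_rot: [[-1.0, 0.025, -0.001], [0.025, 1.0, 0.001], [0.001, 0.001, -1.0]]
wrist_force: [0.2, -0.8, -0.4]
finger_gap: 0.0725
```

```bash
python3 - <<'E'
from pl import *
s,c,T=wcam();st();w=c["image"]
sc=robot.read_camera("scene");print(edge(crop(sc["image"])))
cv2.imwrite("pics/end.png",np.hstack([cv2.resize(w,(400,300)),cv2.resize(sc["image"],(400,300))]))
E
```

```text
25.9 pos [ 0.5215 -0.2558  0.1924] yaw(x) 178.56 tilt [-0.0023  0.0015] F [-0.1  0.5 -0.1] M [-0.02 -0.03  0.01] gap 0.0722 q [-0.57  0.4   0.02  1.19  0.   -0.54]
(np.float64(79.59256211180124), np.float64(0.3014733607406886))
```

View pics/end.png

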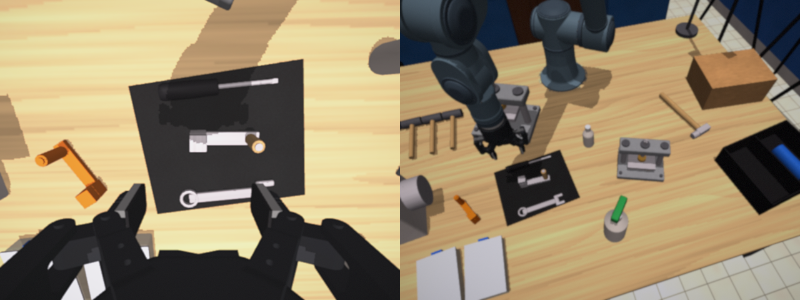

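The crank lies flat in the middle of the mat (hub at 199,142, grip at 258,145 in the left picture). The wrench, screwdriver, oil, spray and hammer are where they were, and the plate is still down. Handing in.

```bash
python3 -c "
from h import *
print(robot.finish_job())"
```

```text
the job is handed in; nothing more can be done
None
```

I fitted the crank on the small press, turned it about 227° clockwise to clamp the blank, then lifted it off and set it back flat on the mat. I handed the job in at about 26 s; no verdict was reported.

- **Fit:** the crank slid onto the square with almost no contact force. When it seated, the wrist load changed by about 4 N.
- **Clamping:** in the scene camera the plate edge stopped moving after about 9.0 mm, or about 138° of turn. That leaves roughly 89° past contact, or about 70 N by the given spring rate. The turning torque rose from about 0.30 to 0.55 N m, which agrees. Plate force was never measured directly, and the contact angle is only good to about ±8°.
- **Plate after lifting off:** its edge read 79.57–79.59 px against 79.65 px before. That is about 0.3 mm, within the image noise, so the plate had not backed off.
- **Final check:** the last pictures show the crank lying flat in the middle of the mat, with the wrench, screwdriver, oil, spray and hammer where they started. The wrist force was near zero, with the gripper about 0.19 m up. No check failed.

I viewed 8 pictures.

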